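# Load the label rolls and cap the dispenser rod

### The job

Load the label dispenser: thread the wide roll onto the horizontal rod and push it fully home against the grey guide plate, then thread the narrow roll on until it sits flush against the wide one, then push the black end cap onto the rod until it sits flush against the narrow roll, and let go. The guide plate is clamped at a place you must find by touch, so press gently, and leave the tube rack, the bottle and the carton where they are.

Things in the scene. Friction and masses are not known exactly. Their poses are not given: they have to be found in the camera images.
- stand: Grey label dispenser, fixed to the table: base plate 200 x 120 x 10 mm, an upright post 50 mm wide and 120 mm high, and one horizontal steel rod, 18 mm diameter, axis 115 mm above the table, sticking out of the post along this body's +x axis. Origin: on the table under the post. More than 35 N of contact force on any of it is rough handling.
- guide_zone (a point): Middle of the zone where the guide plate may be: on the rod's axis, 133 mm from the tip. The round grey guide plate (72 mm diameter, 6 mm thick, centred on the rod, rigid) has its face, the side towards the tip, anywhere within 18 mm either way of this point along the rod: it differs every time and is not measured, so find it by touch or sight.
- strip_zone (a point): Lowest line of a sprung steel strip, 6 mm wide, that stands 4 mm below the rod's underside, full height 22 to 70 mm from the tip, ramped towards the tip; 2 to 5 N presses it up. A roll's bore clears it if the roll is held about 2 mm below the rod's axis. The cap's smaller bore presses it up: the cap drags (3 to 9 N) and stays where it is left.
- rod_tip (a point): Centre of the rod's free end, on its axis, 180 mm from the stand's origin along x and 115 mm above the table; axes as the stand's, so the rod runs from here along -x. The last 6 mm taper to 10 mm diameter.
- wide_roll: White paper label roll, the wide one: rigid, 60 mm outer diameter, 45 mm wide, with a cardboard core whose bore is 26 mm diameter right through. About 0.12 kg. Origin at its centre; its own x axis is its hole axis, level at the start. It stands on its rim in a cradle, its centre 41 mm above the table; the hole axis points roughly as the rod does.
- narrow_roll: White paper label roll, the narrow one: rigid, 52 mm outer diameter, 30 mm wide, cardboard core with a 26 mm diameter bore right through. About 0.06 kg. Origin at its centre, x axis along its hole; stands on its rim in another cradle, centre 36 mm above the table.
- cap: Black ribbed plastic end cap: 46 mm outer diameter, 30 mm long, a 21 mm diameter bore right through, both end faces flat (either way round will do). About 0.06 kg. Origin at its centre, x axis along its hole; stands on its rim in another cradle, centre 33 mm above the table. Slides over the sprung strip; the rod shows through it when home. Any part can slip 1 to 2 mm down in closing fingers.
- cradle0: White plastic cradle fixed to the table, 60 x 56 mm, 14 mm high: a plate 8 mm thick with two ridges along its x axis. Holds the wide roll at the start. Origin: centre of its underside.
- cradle1: The same cradle, holding the narrow roll at the start.
- cradle2: The same cradle, holding the end cap at the start.
- tube_rack: Bystander: black rack full of red-capped sample tubes, 100 x 200 x 92 mm, loose; origin under its centre.
- sanitiser: Bystander: pink bottle, 68 mm diameter, 170 mm high, loose; origin under its centre.
- swab_box: Bystander: cardboard carton 70 x 110 x 45 mm, loose; origin under its centre.
Things that resemble listed ones, but are neither listed nor needed, are in the scene too. Of the things shaped like the cap, the black one is meant. Leave any orange look-alike of the wide_roll alone.

How it is judged:
On the way, in this order (a step that is already met when the one before it is completed fails the run):
1. the wide roll is on the rod, home against the guide plate and let go, with the narrow roll not yet on the rod (x of wide_roll in the frame of rod_tip between -0.135 and -0.085 m and y of wide_roll in the frame of rod_tip between -0.005 and 0.005 m and z of wide_roll in the frame of rod_tip between -0.0075 and 0.003 m and distance between guide_c0 and wide_roll below 0.0288 m and angle between the x axis of wide_roll and the x axis of stand, either way round below 0.12 rad and contact force between the fingers and wide_roll below 0.05 N and distance between narrow_roll and rod_tip above 0.03 m), for 0.2 s.
2. the narrow roll is on the rod, flush against the wide roll and let go, with the cap not yet on the rod (x of wide_roll in the frame of rod_tip between -0.135 and -0.085 m and y of wide_roll in the frame of rod_tip between -0.005 and 0.005 m and z of wide_roll in the frame of rod_tip between -0.0075 and 0.003 m and distance between guide_c0 and wide_roll below 0.0288 m and angle between the x axis of each of wide_roll, narrow_roll and the x axis of stand, either way round below 0.12 rad and x of narrow_roll in the frame of rod_tip between -0.098 and -0.048 m and y of narrow_roll in the frame of rod_tip between -0.005 and 0.005 m and z of narrow_roll in the frame of rod_tip between -0.0075 and 0.003 m and distance between narrow_roll and wide_roll below 0.04 m and contact force between the fingers and narrow_roll below 0.05 N and distance between cap and rod_tip above 0.025 m), for 0.2 s.
3. the end cap is on the rod, flush against the narrow roll and let go (x of wide_roll in the frame of rod_tip between -0.135 and -0.085 m and y of wide_roll in the frame of rod_tip between -0.005 and 0.005 m and z of wide_roll in the frame of rod_tip between -0.0075 and 0.003 m and distance between guide_c0 and wide_roll below 0.0288 m and angle between the x axis of each of wide_roll, narrow_roll, cap and the x axis of stand, either way round below 0.12 rad and x of narrow_roll in the frame of rod_tip between -0.098 and -0.048 m and y of narrow_roll in the frame of rod_tip between -0.005 and 0.005 m and z of narrow_roll in the frame of rod_tip between -0.0075 and 0.003 m and distance between narrow_roll and wide_roll below 0.04 m and x of cap in the frame of rod_tip between -0.068 and -0.012 m and y of cap in the frame of rod_tip between -0.005 and 0.005 m and z of cap in the frame of rod_tip between -0.0055 and 0.0025 m and distance between cap and narrow_roll below 0.0327 m and contact force between the fingers and cap below 0.05 N), for 0.2 s.
At the end, for the whole second after the job is handed in: On the rod in this order from the post: wide roll within 2.5 mm of the guide plate, narrow roll within 2.5 mm of the wide roll, end cap within 2.5 mm of the narrow roll, all hanging on the rod with their holes along it (within 0.12 rad), at rest and let go (all of step 3 and linear speed of each of wide_roll, narrow_roll, cap below 0.01 m/s and contact force between the fingers and wide_roll below 0.05 N and contact force between the fingers and narrow_roll below 0.05 N); the robot touches nothing.
It fails at once if the dispenser is handled roughly: more than 35 N of contact force on it (contact force between stand and anything else above 35 N).
It fails at once if a bystander (tube rack) is shifted by more than 15 mm (distance of tube_rack from where it was at the start of the episode above 0.015 m).
It fails at once if a bystander (bottle) is shifted by more than 15 mm (distance of sanitiser from where it was at the start of the episode above 0.015 m).
It fails at once if a bystander (carton) is shifted by more than 15 mm (distance of swab_box from where it was at the start of the episode above 0.015 m).
It also fails if it takes over 72 s, if anything falls off the work surface, if the arm or the gripper's body presses on something with over 40 N, if the wrist force passes 120 N, or if a joint passes its speed limit or range.

### The arm

A 6-joint arm with a two-finger parallel gripper is mounted at the origin on the work surface. World frame = base frame: x ahead of the robot, y to its left, z up, the work surface at z = 0. Lengths are in m, angles in rad, forces in N, time in s.
With the tool pointing down it reaches from about 0.375 to 0.925 m from the base axis. Payload 5.7 kg.
Tool frame: the origin (TCP) lies midway between the tips of the shut fingers; the grasp point (between the pads) lies 19 mm behind it; z points along the fingers, y is the line along which they close (so a half turn about z gives the same grasp; the last joint's range is limited). The gripper opens to 88 mm and grips with 3 to 60 N. Pads are 20 mm wide; open, the fingers measure 115 mm over their backs; the gripper's body (75 mm by 178 mm) begins 61 mm behind the grasp point.
Start: joints at [-1.314, 0.359, 1.51, -0, 1.272, -0.115], TCP at [0.218, -0.559, 0.223] pointing down, gripper open.
Joint ranges: [-2.97, 2.97], [-1.01, 2.36], [0.21, 2.38], [-0.96, 4.11], [0.2, 2.71], [-2.98, 2.98]. Speed limits (rad/s): [2.39, 2.39, 3.14, 3.14, 3.14, 3.14].

### API

Orientations are given as a unit quaternion [x, y, z, w].
In Python, from bench import move_ptp, servo_line, goto_joints, move_gripper, sleep, inverse_kinematics, capture, PlanningError, close_job, spot_in, silhouettes, current_clock, current_joint_pos, current_qvel, current_joint_torque, current_position, current_orientation, current_force, current_torque, current_finger_gap, current_grip_force gives the robot as it stands. Calls block until the motion is done:
- move_ptp(position, orientation): joint-space move of the TCP to a pose.
- servo_line(position, orientation=None, rate=0.15, contact_N=None): straight line of the TCP; orientation=None keeps the orientation; rate is the mean speed in m/s. With contact_N (N) it stops when the force on the tool has changed by that much, and returns True; else False.
- goto_joints(angles): joint-space move.
- move_gripper(opening): finger opening in m; the grip force is fixed at half the most; returns when the fingers have stopped.
- sleep(seconds).
- inverse_kinematics(position, orientation): joint angles nearest the present ones, or None.
- capture(name): name is "scene" or "top" or "wrist"; returns a dict with "image" (384x512x3 uint8, blue, green, red), "range_z" (384x512 float32, m along the optical axis (not along the pixel's ray), 0 where there is no reading), "intrinsics" (3x3 intrinsics, pixels), "k1" (the pictures are not rectified: a ray, as slopes to the right and down, at radius r is drawn at 1 + k1 r^2 times it, then the intrinsics apply), "R" (3x3) and "t" (3): a world point X has camera coordinates R X + t. Camera axes: x right, y down, z forward; pixel columns grow to the right and rows downward; lengths in m; the calibration is good to about 2 mm. A picture is of the moment at which its call begins.
A pose or a line that the arm cannot do raises PlanningError and nothing moves.
- close_job(): hands the job in; it is judged then, once.
Trained networks look in the newest picture that a camera, given by its name, has taken for a name from the list of things; names that differ only in an ending like _2 or _b are one class to them, and where a whole thing is asked for, a point or a joint stands for the part that bears it (a point fixed in the world has none). Each returns a list of dicts, best first, with "conf" (0 to 1); they miss things now and then, are a little off and sometimes report something else, mostly with a low value. They report only what shows in the picture. A call takes as long as a camera call. They do not tell look-alikes from the thing itself.
- spot_in(camera, query): "xy" ([column, row] in pixels, amid what is visible of it).
- silhouettes(camera, query): "region" (384x512 bool, what is visible of it) and "xy" ([column, row] in pixels, amid what is visible of it).
Readings, each from a call of its own:
- current_clock(): time.
- current_joint_pos(): joint angles.
- current_qvel(): joint speeds.
- current_joint_torque(): joint torques, N m.
- current_position(): TCP position.
- current_orientation(): TCP orientation.
- current_force(): force on the tool from outside, world axes, zero at the start.
- current_torque(): the same for the moment, N m.
- current_finger_gap(): finger opening in m.
- current_grip_force(): force on a finger pad.
Only numpy, scipy, OpenCV 4.12 (cv2) and the standard library are available. Lean on these libraries where they do the work, as an engineer would, in place of code of your own. Each camera call takes 0.05 s, during which the arm holds its last target. There are 200 camera calls.

## Working session

There is one attempt and no reset: what is moved stays moved. The work goes in short steps, each a Python script; the robot and the scene stay as the last script left them, time stands still between calls to the robot, and variables do not carry over. Pictures are saved under pics/ and viewed, at most 10 in all, crops included, and the job is handed in when it is done.

```bash
mkdir -p pics; ls
cat > h.py <<'E'
import numpy as np, cv2
from bench import *
def pts(c, mask=None):
    z=c["range_z"]; m=(z>0) if mask is None else (mask&(z>0))
    v,u=np.nonzero(m); K=c["intrinsics"]
    p=cv2.undistortPoints(np.c_[u,v].astype(np.float64)[:,None],K,np.array([c["k1"],0,0,0.]))[:,0]
    d=z[v,u]; X=np.c_[p*d[:,None],d]
    return (X-c["t"])@c["R"], u, v
def proj(c,X):
    Y=(c["R"]@np.asarray(X,float).T).T+c["t"]; s=Y[:,:2]/Y[:,2:]; r2=(s**2).sum(1,keepdims=True)
    s=s*(1+c["k1"]*r2); K=c["intrinsics"]; return np.c_[s[:,0]*K[0,0]+K[0,2],s[:,1]*K[1,1]+K[1,2]]
E
python3 - <<'E'
from h import *
ims=[]
for n in ("scene","top"):
    c=capture(n); im=c["image"].copy(); print(n,"cam at",-c["R"].T@c["t"],c["k1"])
    np.savez(f"{n}.npz",**c)
    for q in ["stand","wide_roll","narrow_roll","cap","cradle0","tube_rack","sanitiser","swab_box"]:
        for s in silhouettes(n,q)[:4]:
            if s["conf"]<.25: continue
            X,u,v=pts(c,s["region"])
            print(q,round(s["conf"],2),np.round(s["xy"]),np.round(np.median(X,0),3),"min",np.round(np.percentile(X,3,0),3),"max",np.round(np.percentile(X,97,0),3))
    cv2.imwrite(f"pics/{n}.png",im)
E
```

```text
pics
scene cam at [ 1.06069681 -0.33054651  0.92034572] -0.03560049631842882
wide_roll 0.86 [225. 235.] [ 0.611 -0.114  0.051] min [ 0.582 -0.138  0.009] max [ 0.625 -0.087  0.06 ]
wide_roll 0.82 [191. 209.] [ 0.513 -0.156  0.064] min [ 0.483 -0.177  0.03 ] max [ 0.528 -0.135  0.071]
cap 0.58 [232. 187.] [ 0.487 -0.03   0.047] min [ 0.459 -0.043  0.02 ] max [ 0.5   -0.014  0.056]
cap 0.49 [255. 168.] [0.47  0.062 0.036] min [0.452 0.046 0.01 ] max [0.481 0.087 0.045]
cap 0.48 [198. 172.] [ 0.397 -0.074  0.038] min [ 0.364 -0.089 -0.001] max [ 0.41  -0.054  0.046]
cradle0 0.83 [154. 254.] [ 0.537 -0.27   0.009] min [ 0.501 -0.304  0.003] max [ 0.554 -0.242  0.017]
cradle0 0.82 [231. 195.] [ 0.493 -0.038  0.008] min [ 0.453 -0.056 -0.   ] max [0.506 0.003 0.016]
cradle0 0.77 [190. 225.] [ 0.517 -0.164  0.009] min [ 0.479 -0.183  0.005] max [ 0.527 -0.131  0.015]
tube_rack 0.84 [264. 285.] [ 0.764 -0.107  0.077] min [ 0.7   -0.193  0.003] max [ 0.803 -0.011  0.094]
sanitiser 0.79 [351. 220.] [0.753 0.132 0.108] min [0.724 0.115 0.018] max [0.774 0.16  0.169]
sanitiser 0.44 [148. 245.] [
[... 1149 characters left out ...]
0.51 [260. 243.] [ 0.474 -0.025  0.051] min [ 0.454 -0.039  0.011] max [ 0.497 -0.009  0.057]
cradle0 0.46 [343. 227.] [ 0.516 -0.255  0.007] min [ 0.492 -0.294 -0.003] max [ 0.553 -0.238  0.038]
tube_rack 0.58 [283. 144.] [ 0.739 -0.095  0.076] min [ 0.695 -0.183  0.004] max [ 0.801 -0.005  0.094]
sanitiser 0.6 [196. 142.] [0.728 0.142 0.111] min [0.709 0.118 0.005] max [0.77  0.175 0.171]
sanitiser 0.56 [344. 225.] [ 0.516 -0.254  0.008] min [ 0.494 -0.295  0.002] max [ 0.553 -0.24   0.015]
swab_box 0.71 [370. 165.] [ 0.681 -0.33   0.044] min [ 0.649 -0.384  0.01 ] max [ 0.719 -0.278  0.048]
swab_box 0.55 [264. 245.] [ 0.473 -0.029  0.008] min [ 0.449 -0.054  0.003] max [0.503 0.005 0.014]
```

View pics/scene.png

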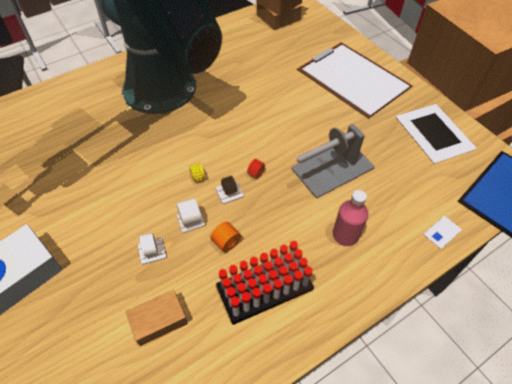

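View pics/top.png

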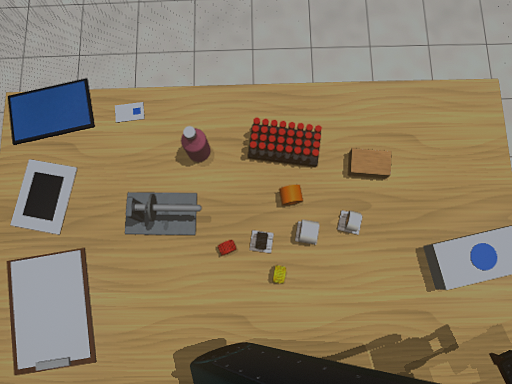

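The scene shows the stand at about (335,160) px with its rod pointing left, the cap at (230,187), the wide roll at (190,210) and the narrow roll at (150,245). The orange, red and yellow look-alikes stand apart from them. Next I fit the axes.

```bash
cat > fit.py <<'E'
from h import *
for n in ("scene","top"):
    c=dict(np.load(n+".npz")); c["k1"]=float(c["k1"]); X,u,v=pts(c)
    S=X[(abs(X[:,0]-.56)<.1)&(abs(X[:,1]-.22)<.14)&(X[:,2]>.10)&(X[:,2]<.16)]
    # rod: y < .25
    print(n,"stand hi pts",len(S))
    for a in np.arange(.10,.36,.02):
        s=S[(S[:,1]>=a)&(S[:,1]<a+.02)]
        if len(s): print(round(a,2),len(s),np.round(s.mean(0),4),"zmax",round(s[:,2].max(),4),"x",np.round([s[:,0].min(),s[:,0].max()],3))
    print("tip ymin",np.sort(S[:,1])[:5])
    b=X[(abs(X[:,0]-.56)<.12)&(abs(X[:,1]-.24)<.14)&(X[:,2]>.005)&(X[:,2]<.018)]
    print("base",cv2.minAreaRect((b[:,:2]*1000).astype(np.float32)))
    for nm,(cx,cy),h in (("wide",(.494,-.15),.041),("narrow",(.522,-.27),.036),("cap",(.474,-.025),.033)):
        near=(abs(X[:,0]-cx)<.045)&(abs(X[:,1]-cy)<.045)
        t=X[near&(X[:,2]>h+.008)]; m=X[near&(X[:,2]>.018)]
        cr=X[near&(X[:,2]>.004)]
        print(nm,len(t),"mean top",t.mean(0).round(4),"zmax",t[:,2].max().round(4),"rect",cv2.minAreaRect((t[:,:2]*1000).astype(np.float32)),"cradle",cv2.minAreaRect((cr[:,:2]*1000).astype(np.float32)))
E
python3 fit.py
```

```text
scene stand hi pts 824
0.12 47 [0.5605 0.1326 0.1182] zmax 0.1247 x [0.55  0.568]
0.14 49 [0.5619 0.1499 0.1194] zmax 0.1249 x [0.552 0.569]
0.16 53 [0.5624 0.1696 0.1194] zmax 0.1247 x [0.552 0.569]
0.18 53 [0.5626 0.1901 0.1196] zmax 0.1253 x [0.552 0.569]
0.2 52 [0.5642 0.2107 0.1191] zmax 0.1237 x [0.555 0.57 ]
0.22 46 [0.5637 0.2304 0.1195] zmax 0.1245 x [0.554 0.569]
0.24 284 [0.5642 0.2476 0.1263] zmax 0.1519 x [0.525 0.597]
0.26 24 [0.5655 0.2736 0.1221] zmax 0.1409 x [0.556 0.572]
0.28 86 [0.5681 0.2933 0.1188] zmax 0.1275 x [0.541 0.586]
0.3 130 [0.5669 0.3067 0.1186] zmax 0.1276 x [0.537 0.588]
tip ymin [0.12551131 0.12567903 0.12648448 0.12702842 0.12729695]
base ((564.4601440429688, 258.4020080566406), (209.3478546142578, 119.4283676147461), 87.52181243896484)
wide 368 mean top [ 0.5065 -0.155   0.064 ] zmax 0.0736 rect ((500.3278503417969, -153.66587829589844), (45.213016510009766, 54.164833068847656), 78.4529037475586) cradle ((493.6363525390625, -150.39654541015625), (63.6102409362793, 77.2253646850586), 77.01197052001953)
narrow 257 mean top [ 0.5299 -0.2753  0.0575]
[... 1392 characters left out ...]
041016, 56.901580810546875), 79.18408966064453) cradle ((487.7353210449219, -147.3725128173828), (79.59005737304688, 85.06952667236328), 79.02642059326172)
narrow 213 mean top [ 0.5223 -0.2722  0.0566] zmax 0.0653 rect ((523.1412963867188, -273.46893310546875), (30.900468826293945, 48.59032440185547), 74.79511260986328) cradle ((521.9617309570312, -270.7187805175781), (78.40277099609375, 69.90348815917969), 2.7390146255493164)
cap 166 mean top [ 0.4756 -0.0247  0.0513] zmax 0.0593 rect ((476.2637634277344, -24.932817459106445), (29.560422897338867, 38.88627243041992), 81.19181823730469) cradle ((473.8164367675781, -21.351573944091797), (67.2070083618164, 85.06495666503906), 75.9073486328125)
```

```bash
cat >> h.py <<'E'
from scipy.spatial.transform import Rotation as Rn
def quat(th, flip=None):
    "tool down, tool x along world heading th (half turn chosen nearest to the present joint 6)"
    best=None
    for t in (th,th+np.pi):
        x=np.array([np.cos(t),np.sin(t),0]); z=np.array([0,0,-1.])
        q=Rn.from_matrix(np.c_[x,np.cross(z,x),z]).as_quat()
        if flip is not None: 
            if flip==(t!=th): return q
            continue
        j=inverse_kinematics(current_position(),q)
        if j is None: continue
        s=abs(j[5])
        if best is None or s<best[0]: best=(s,q,t!=th)
    return best[1]
def rollfit(c,xy,h,w):
    X,u,v=pts(c); m=(np.hypot(X[:,0]-xy[0],X[:,1]-xy[1])<.042)&(X[:,2]>h+.008)&(X[:,2]<h+.036)
    t=X[m]; (cx,cy),(a,b),ang=cv2.minAreaRect((t[:,:2]*1000).astype(np.float32))
    if not 45<ang<135: ang+=90; a,b=b,a
    if ang>135: ang-=180
    return np.array([cx,cy])/1000,np.radians(ang),(a,b),len(t),np.percentile(t[:,2],98)
E
python3 - <<'E'
from h import *
xy=np.array([.499,-.1527]); th=np.radians(79)
print(current_clock())
q=quat(th); move_ptp([*xy,.20],q); print(current_clock(),current_joint_pos())
c=capture("wrist"); np.savez("w1.npz",**c); cv2.imwrite("pics/w1.png",c["image"])
print(rollfit(c,xy,.041,.045)); print("cam",-c["R"].T@c["t"],c["R"][2])
E
```

```text
0.9
2.7 [-4.30734752e-01  2.70245914e-01  1.70558242e+00 -3.81922705e-04
  1.16533799e+00 -2.37337549e-01]
(array([ 0.49860834, -0.15186761]), np.float64(1.3891799257280708), (45.479148864746094, 57.328590393066406), 2157, np.float64(0.07140806484103228))
cam [ 0.51477191 -0.07563563  0.3625184 ] [-0.05590534 -0.2845334  -0.95703466]
```

View pics/w1.png

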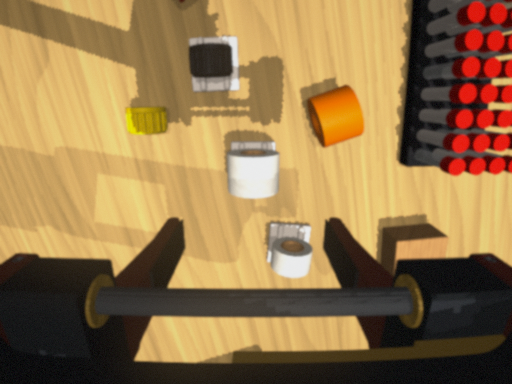

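The wrist view shows the wide roll at (252,170) between the fingers, with the cap at (213,60) and the narrow roll at (290,255). I'll grasp it and carry it to a spot in front of the tip.

```bash
cat >> h.py <<'E'
RD=np.array([.030,1.,0]); RD/=np.linalg.norm(RD); RT=np.array([.5575,.126,.115]); RTH=np.arctan2(RD[1],RD[0])
def pick(xy,th,h,up=.0):
    q=quat(th); z=h-.019+up
    servo_line([*xy,z+.07],q,rate=.2); servo_line([*xy,z],q,rate=.1)
    move_gripper(0.0); print("gap",current_finger_gap(),"grip",current_grip_force(),"t",current_clock())
    servo_line([*xy,z+.03],q,rate=.1); servo_line([*xy,.17],q,rate=.25)
def pre(dist,z):
    "grasp point dist before the rod tip, height z"
    p=RT-dist*RD; q=quat(RTH)
    move_ptp([p[0],p[1],.17],q); servo_line([p[0],p[1],z-.019],q,rate=.15)
def look(tag):
    "points of held roll and rod in every camera"
    for n in ("wrist","scene","top"):
        c=capture(n); np.savez(f"{tag}_{n}.npz",**c); cv2.imwrite(f"pics/{tag}_{n}.png",c["image"])
E
python3 - <<'E'
from h import *
pick([.4986,-.1519],1.389,.041)
pre(.07,.113); look("a"); print(current_position(),current_finger_gap(),current_clock(),current_force())
E
```

```text
gap 0.058954390219318115 grip 29.981286213733256 t 4.85
[0.55645702 0.05575616 0.09517297] 0.05914280856734817 7.6 [-0.29177225  0.31163231 -1.64856919]
```

View pics/a_wrist.png

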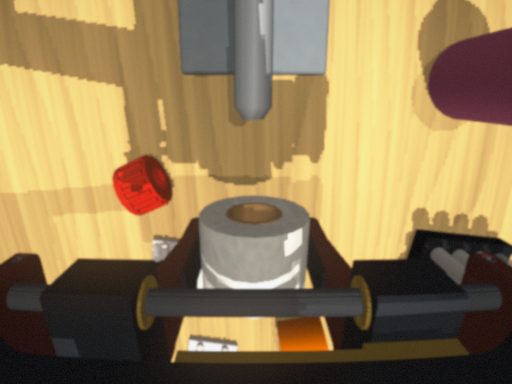

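Run:
```python
from h import *
for n in ("wrist","scene","top"):
    c=dict(np.load(f"a_{n}.npz")); c["k1"]=float(c["k1"]); X,u,v=pts(c)
    D=X-RT; s=D@RD; l=D@np.array([RD[1],-RD[0],0]); z=D[:,2]
    for a in np.arange(-.11,.13,.01):
        m=(s>=a)&(s<a+.01)&(abs(l)<.045)&(z>-.06)&(z<.05)
        if a>=-.03 : m&=(z>-.01)
        if m.sum()>5: print(n,round(a,3),m.sum(),"l",np.round(np.percentile(l[m],[2,98])*1e3,1),"z",np.round(np.percentile(z[m],[2,98])*1e3,1))
```

```text
wrist -0.1 27 l [-4.4  5.5] z [26.7 28.3]
wrist -0.09 300 l [-30.5  31.9] z [ 6.7 49.4]
wrist -0.08 1869 l [-29.   30.7] z [ 5.4 47.9]
wrist -0.07 4190 l [-37.3  39.7] z [-2.9 46.3]
wrist -0.06 4024 l [-38.2  39.1] z [-15.2  46.3]
wrist -0.05 3260 l [-25.8  27.6] z [-26.6  27.1]
wrist -0.0 705 l [-7.8  8.6] z [1.  9.9]
wrist 0.01 876 l [-8.2  9. ] z [ 2. 10.]
wrist 0.02 940 l [-8.4  8.9] z [ 1.1 10.2]
wrist 0.03 961 l [-7.8  9.3] z [ 1.6 10.3]
wrist 0.04 1015 l [-7.8  9.2] z [ 1.2 10.4]
wrist 0.05 69 l [-8.1  9.6] z [1.  8.9]
scene -0.1 188 l [-25.9  30.1] z [-27.6  28. ]
scene -0.09 157 l [-38.   41.8] z [-16.5  32.9]
scene -0.08 45 l [-31.8  40.6] z [-17.6  49.5]
scene -0.07 26 l [-31.3  41. ] z [-18.   35.5]
scene 0.01 14 l [-7.6  8.2] z [1.9 8.8]
scene 0.02 28 l [-7.2  8.3] z [-4.2  9.9]
scene 0.03 22 l [-4.8  9.1] z [-1.7  8.5]
scene 0.04 26 l [-6.3 10.1] z [-4.4  9.4]
scene 0.05 27 l [-3.8 10.2] z [-3.3  9.9]
scene 0.06 27 l [-6.6 10.8] z [-0.6  9.5]
scene 0.07 25 l [-5.9  9.6] z [-2.   8.9]
scene 0.08 24 l [-5.8  9.8] z [-5.8  8.6]
scene 0.09 27 l [-3.3  9.7] z [-3.5  9.9]
scene 0.1 24 l [-7.  8.] z [-4.8  8.6]
scene 0.11 39 l [-20.6  31.4] z [-5.2 22.8]
scene 0.12 229 l [-32.6  33.8] z [-8.3 35.1]
top -0.0 25 l [-8.6  6.6] z [-0.6  8.7]
top 0.01 28 l [-8.8  6.5] z [ 1.  11.1]
top 0.02 28 l [-9.1  6.3] z [ 1.7 10. ]
top 0.03 12 l [-8.8  5. ] z [-1.  10.2]
top 0.1 20 l [-7.4  5.6] z [ 2.9 12.2]
top 0.11 26 l [-8.   9.1] z [-1.3  9.7]
top 0.12 172 l [-33.4  32.2] z [-9.1 35.9]
```

The wrist image shows the rod tip at (252,115), directly in line with the held roll's bore at (254,212). I'll fit circles to both in this image.

```bash
cat >> h.py <<'E'
from scipy.optimize import least_squares
LD=np.array([RD[1],-RD[0],0])
def relfit(f,r,s0,s1):
    "axis lines (l,z at s, slopes) of rod and held roll of radius r lying in s0..s1, from a wrist cloud"
    c=dict(np.load(f)); c["k1"]=float(c["k1"]); X,u,v=pts(c); D=X-RT; s,l,z=D@RD,D@LD,D[:,2]
    def fit(m,r,z0):
        sm=s[m].mean(); f=lambda p: np.hypot(l[m]-p[0]-p[2]*(s[m]-sm),z[m]-p[1]-p[3]*(s[m]-sm))-r
        o=least_squares(f,[0,z0,0,0],loss="soft_l1",f_scale=.0007); return o.x,sm,np.sqrt(np.median(o.fun**2)),m.sum()
    rod=fit((s>.012)&(s<.06)&(abs(l)<.012)&(z>.002)&(z<.014),.009,0)
    roll=fit((s>s0)&(s<s1)&(abs(l)<.75*r)&(abs(np.hypot(l,z+.002)-r)<.004)&(z>0),r,-.002)
    tip=np.percentile(s[(abs(l)<.006)&(z>-.004)&(z<.012)&(s>-.03)&(s<.06)],.5)
    fm=s[(abs(np.hypot(l,z+.002)-(r+.0125)/2)<.004)&(s>s0-.01)&(s<s1+.03)]
    for n,(p,sm,e,k) in (("rod",rod),("roll",roll)): print(n,"l,z mm",np.round(p[:2]*1e3,2),"slopes",np.round(p[2:],3),"at s",round(sm,3),"res",round(e*1e3,2),k)
    print("tip s",tip,"face s",np.percentile(fm,[5,50,95]) if len(fm) else None)
E
python3 -c "
from h import *
relfit('a_wrist.npz',.03,-.095,-.05)"
```

```text
rod l,z mm [0.48 0.26] slopes [0.011 0.002] at s 0.032 res 0.36 3567
roll l,z mm [ 0.74 -2.19] slopes [0.003 0.003] at s -0.064 res 0.31 4674
tip s 0.0005289487120265948 face s [-0.04955239 -0.04907095 -0.04860883]
```

```bash
sed -i 's/^RD=np.array.*/RD=np.array([.041,1.,0]); RD\/=np.linalg.norm(RD); RT=np.array([.5569,.1265,.115]); RTH=np.arctan2(RD[1],RD[0])/' h.py
cat >> h.py <<'E'
def go(s,z,rate=.05,N=None):
    "grasp point to s along the rod (from the tip inwards), height z above the axis"
    p=RT+s*RD; hit=servo_line([p[0],p[1],RT[2]+z-.019],quat(RTH),rate=rate,contact_N=N)
    d=current_position()-RT
    print("hit",hit,"s",round(d@RD,4),"l,z mm",np.round([d@LD*1e3,(d[2]+.019)*1e3],2),"F",np.round(current_force(),1),"gap",round(current_finger_gap(),4),"t",round(current_clock(),2)); return hit
E
python3 - <<'E'
from h import *
go(-.05,-.0015,.06)
go(-.01,-.0015,.05,4)
go(.12,-.0015,.05,4)
E
```

```text
hit False s -0.0494 l,z mm [-0.09 -1.46] F [-0.6 -0.1 -0.4] gap 0.0589 t 8.09
hit False s -0.0101 l,z mm [-0.06 -1.54] F [-0.6  0.3 -1.2] gap 0.0589 t 9.04
hit True s 0.1007 l,z mm [-0.33 -1.97] F [ 1.1 -2.2 -0.7] gap 0.059 t 10.99
```

Run:
```python
from h import *
go(.112,-.0015,.02,6)
c=capture("wrist"); cv2.imwrite("pics/b.png",c["image"]); np.savez("b.npz",**c)
X,u,v=pts(c); D=X-RT; s,l,z=D@RD,D@LD,D[:,2]
m=(s>.03)&(s<.2)&(z>.012)&(z<.04)&(abs(l)<.04); print(np.histogram(s[m],np.arange(.06,.17,.004)))
```

```text
hit True s 0.1006 l,z mm [-0.87 -2.63] F [ 0.9 -1.3 -0.1] gap 0.059 t 11.24
(array([   0,    0,    0,    0,   27,    0,   18,  143,  412,  788,  896,
       1017, 2233,  915,  231,  293, 1183, 2509,  344,  377,    0,    0,
          0,    0,    0,    0,    0]), array([0.06 , 0.064, 0.068, 0.072, 0.076, 0.08 , 0.084, 0.088, 0.092,
       0.096, 0.1  , 0.104, 0.108, 0.112, 0.116, 0.12 , 0.124, 0.128,
       0.132, 0.136, 0.14 , 0.144, 0.148, 0.152, 0.156, 0.16 , 0.164,
       0.168]))
```

View pics/b.png

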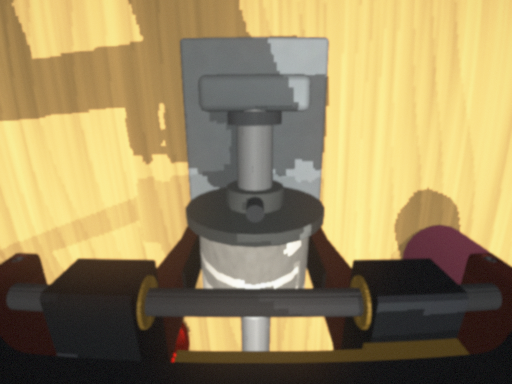

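The wide roll sits right against the plate, at (255,210). I'll let go, rise, check the gap, then fetch the narrow roll.

```bash
cat >> h.py <<'E'
def release():
    move_gripper(.085); p=current_position(); servo_line([p[0],p[1],p[2]+.10],rate=.2); print("grip",current_grip_force(),"t",current_clock())
def gaps(tag,views=("wrist",)):
    for n in views:
        c=capture(n); cv2.imwrite(f"pics/{tag}_{n}.png",c["image"]); np.savez(f"{tag}_{n}.npz",**c)
        X,u,v=pts(c); D=X-RT; s,l,z=D@RD,D@LD,D[:,2]
        for zl,zh in ((.005,.012),(.012,.0185),(.0185,.0225),(.0225,.027),(.027,.033),(.033,.04)):
            m=(s>-.02)&(s<.18)&(z>zl)&(z<zh)&(abs(l)<.012)
            h,e=np.histogram(s[m],np.arange(0,.15,.003)); k=np.nonzero(h>3)[0]
            if len(k): print(n,"z",zl,zh,"s",[(round(e[g[0]],3),round(e[g[-1]+1],3)) for g in np.split(k,np.nonzero(np.diff(k)>1)[0]+1)])
E
python3 - <<'E'
from h import *
release(); p=RT+.06*RD; servo_line([p[0],p[1],.23],rate=.25); gaps("c",("wrist","top"))
xy=np.array([.524,-.274]); th=np.radians(75); q=quat(th); move_ptp([*xy,.20],q)
c=capture("wrist"); print(rollfit(c,xy,.036,.03),current_clock())
E
```

```text
grip 0.0 t 12.5417
wrist z 0.005 0.012 s [(np.float64(0.0), np.float64(0.075)), (np.float64(0.129), np.float64(0.147))]
wrist z 0.012 0.0185 s [(np.float64(0.126), np.float64(0.138))]
wrist z 0.0185 0.0225 s [(np.float64(0.126), np.float64(0.129))]
wrist z 0.0225 0.027 s [(np.float64(0.078), np.float64(0.123)), (np.float64(0.129), np.float64(0.138))]
wrist z 0.027 0.033 s [(np.float64(0.096), np.float64(0.099)), (np.float64(0.117), np.float64(0.12)), (np.float64(0.132), np.float64(0.138))]
wrist z 0.033 0.04 s [(np.float64(0.12), np.float64(0.129))]
top z 0.005 0.012 s [(np.float64(0.003), np.float64(0.06)), (np.float64(0.063), np.float64(0.075))]
top z 0.0225 0.027 s [(np.float64(0.081), np.float64(0.084))]
(array([ 0.52503674, -0.27341946]), np.float64(1.3103245247991517), (30.64617919921875, 48.838932037353516), 1188, np.float64(0.06300401541249488)) 14.75
```

The wide roll now spans s = 78–123 mm, flush against the plate.

Run:
```python
from h import *
pick([.5250,-.2734],1.310,.036)
pre(.06,.1135); look("d"); d=current_position()-RT; print(d@RD,d@LD,d[2]+.019,current_clock()); relfit('d_wrist.npz',.026,-.075,-.045)
```

```text
gap 0.05073845517586566 grip 29.999141270527616 t 16.9417
-0.06015890724933653 0.0011181269151038003 -0.0003264561865318101 20.1167
rod l,z mm [0.71 0.25] slopes [-0.002  0.   ] at s 0.037 res 0.35 4290
roll l,z mm [ 0.79 -1.08] slopes [-0.007 -0.029] at s -0.056 res 0.41 3654
tip s 0.0005959511228143693 face s [-0.04666173 -0.04618418 -0.04571221]
```

```bash
sed -i 's/\[.5569,.1265,.115\]/[.5576,.1265,.115]/' h.py
python3 - <<'E'
from h import *
go(-.06,-.001,.03); sleep(.3); d=current_position()-RT; print(d@LD,d[2]+.019)
look("e"); relfit('e_wrist.npz',.026,-.075,-.045)
E
```

```text
hit False s -0.0599 l,z mm [ 0.45 -0.41] F [-0.   0.5 -1.2] gap 0.0515 t 20.37
-5.436556673458201e-05 -0.0010123310344757643
rod l,z mm [0.03 0.25] slopes [-0.001  0.001] at s 0.037 res 0.35 4235
roll l,z mm [ 0.19 -0.94] slopes [-0.001 -0.028] at s -0.056 res 0.4 3658
tip s 0.00044868743736710474 face s [-0.04605759 -0.04556155 -0.04509235]
```

Run:
```python
from h import *
if not go(-.01,-.0017,.06,4):
    go(.055,-.0017,.05,4); 
    go(.075,-.0017,.025,4); gaps("f")
```

```text
hit False s -0.0102 l,z mm [-0.02 -1.73] F [-0.5 -0.5 -0.1] gap 0.0512 t 21.8
hit False s 0.0547 l,z mm [ 0.02 -1.7 ] F [ 0.3 -0.5 -0.8] gap 0.0513 t 23.25
hit True s 0.0631 l,z mm [-0.03 -1.99] F [ 0.6 -2.7 -0.1] gap 0.051 t 23.73
wrist z 0.005 0.012 s [(np.float64(0.0), np.float64(0.027)), (np.float64(0.126), np.float64(0.147))]
wrist z 0.012 0.0185 s [(np.float64(0.126), np.float64(0.141))]
wrist z 0.0185 0.0225 s [(np.float64(0.054), np.float64(0.078)), (np.float64(0.126), np.float64(0.129)), (np.float64(0.135), np.float64(0.138))]
wrist z 0.0225 0.027 s [(np.float64(0.054), np.float64(0.123)), (np.float64(0.126), np.float64(0.138))]
wrist z 0.027 0.033 s [(np.float64(0.081), np.float64(0.084)), (np.float64(0.087), np.float64(0.123)), (np.float64(0.126), np.float64(0.138))]
wrist z 0.033 0.04 s [(np.float64(0.12), np.float64(0.129))]
```

Contact came at the predicted 63 mm, so I'll release and go to the cap.

Run:
```python
from h import *
release(); p=RT+.03*RD; servo_line([p[0],p[1],.23],rate=.25); gaps("g")
xy=np.array([.4767,-.0257]); th=np.radians(81.3); q=quat(th); move_ptp([*xy,.20],q)
c=capture("wrist"); print(rollfit(c,xy,.033,.03),current_clock())
```

```text
grip 0.0 t 25.125
wrist z 0.005 0.012 s [(np.float64(0.0), np.float64(0.045)), (np.float64(0.129), np.float64(0.147))]
wrist z 0.012 0.0185 s [(np.float64(0.129), np.float64(0.141))]
wrist z 0.0185 0.0225 s [(np.float64(0.045), np.float64(0.078))]
wrist z 0.0225 0.027 s [(np.float64(0.048), np.float64(0.066)), (np.float64(0.069), np.float64(0.126)), (np.float64(0.129), np.float64(0.138))]
wrist z 0.027 0.033 s [(np.float64(0.087), np.float64(0.096)), (np.float64(0.099), np.float64(0.12)), (np.float64(0.129), np.float64(0.138))]
wrist z 0.033 0.04 s [(np.float64(0.123), np.float64(0.129))]
(array([ 0.47734125, -0.02483561]), np.float64(1.3944087762123325), (30.08441925048828, 42.478633880615234), 945, np.float64(0.05676240890337591)) 26.4
```

View pics/g_wrist.png

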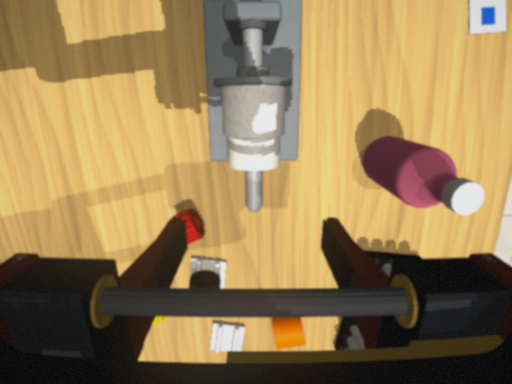

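Both rolls are flush on the rod, with the narrow roll at (253,150) and the wide roll above it. Now the cap.

Run:
```python
from h import *
pick([.4770,-.0250],1.40,.033,.003)
pre(.055,.114); sleep(.4); d=current_position()-RT; print(d@RD,d@LD,d[2]+.019)
look("k"); relfit('k_wrist.npz',.023,-.068,-.04); print(current_clock())
```

```text
gap 0.04513497335993815 grip 29.974798910552636 t 28.6583
-0.05492630107566078 0.00028316146663734577 -0.0004923163415297589
rod l,z mm [-0.03  0.33] slopes [-0.005  0.014] at s 0.031 res 0.38 3128
roll l,z mm [ 0.46 -3.92] slopes [-0.013  0.025] at s -0.053 res 0.69 3151
tip s 0.0003269622050763566 face s [-0.06642119 -0.04811795 -0.04035282]
31.5167
```

View pics/k_wrist.png

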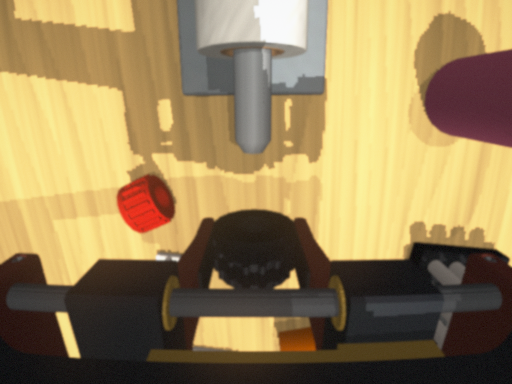

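The cap is gripped squarely at (253,225). It sits about 4 mm low against the rod at (253,140), so I'll raise it, enter before the strip, and centre it by touch.

Run:
```python
from h import *
go(-.055,.0034,.03); sleep(.2)
if not go(-.002,.0034,.04,3.5):
    go(-.002,.0065,.01,2); zu=current_position()[2]-RT[2]+.019
    go(-.002,.0034,.01)
    go(-.002,.0003,.01,2); zd=current_position()[2]-RT[2]+.019
    print("up",zu,"down",zd); go(-.002,(zu+zd)/2,.02)
```

```text
hit False s -0.055 l,z mm [0.28 3.71] F [-0.1 -0.5 -0.5] gap 0.0455 t 31.82
hit False s -0.0022 l,z mm [-0.06  3.34] F [ 0.2  1.4 -0.5] gap 0.0451 t 33.49
hit True s -0.0022 l,z mm [-0.46  3.6 ] F [ 0.3 -0.7 -1.2] gap 0.045 t 33.71
hit False s -0.0021 l,z mm [-0.2   3.21] F [ 0.6 -0.  -0.2] gap 0.0454 t 33.97
hit True s -0.002 l,z mm [0.09 1.21] F [-1.1 -0.2  3.8] gap 0.0454 t 34.26
up 0.0035987119910241387 down 0.0012091057781228286
hit False s -0.002 l,z mm [-0.15  2.25] F [ 0.1  0.4 -0.2] gap 0.0451 t 34.51
```

Run:
```python
from h import *
if not go(.022,.0027,.03,14):
    go(.042,.0027,.02,13)
gaps("m")
```

```text
hit False s 0.0223 l,z mm [-0.23  2.63] F [-0.4  1.1 -3.5] gap 0.0454 t 35.46
hit True s 0.0333 l,z mm [0.07 2.25] F [ 2.4 -1.6 -3.6] gap 0.0451 t 36.13
wrist z 0.005 0.012 s [(np.float64(0.132), np.float64(0.147))]
wrist z 0.012 0.0185 s [(np.float64(0.018), np.float64(0.042)), (np.float64(0.06), np.float64(0.066)), (np.float64(0.069), np.float64(0.072)), (np.float64(0.129), np.float64(0.141))]
wrist z 0.0185 0.0225 s [(np.float64(0.018), np.float64(0.078)), (np.float64(0.129), np.float64(0.132))]
wrist z 0.0225 0.027 s [(np.float64(0.021), np.float64(0.123)), (np.float64(0.129), np.float64(0.138))]
wrist z 0.027 0.033 s [(np.float64(0.078), np.float64(0.123)), (np.float64(0.129), np.float64(0.138))]
wrist z 0.033 0.04 s [(np.float64(0.12), np.float64(0.129))]
```

Run:
```python
from h import *
release(); p=RT-.0*RD; servo_line([p[0],p[1],.24],rate=.25); gaps("n")
im=cv2.imread("pics/n_wrist.png"); print(current_clock())
cv2.imwrite("pics/n2.png",cv2.resize(im[20:260,150:360],None,fx=2.4,fy=2.4,interpolation=cv2.INTER_CUBIC))
```

```text
grip 0.0 t 37.6083
wrist z 0.005 0.012 s [(np.float64(0.0), np.float64(0.018)), (np.float64(0.132), np.float64(0.147))]
wrist z 0.012 0.0185 s [(np.float64(0.018), np.float64(0.048)), (np.float64(0.132), np.float64(0.141))]
wrist z 0.0185 0.0225 s [(np.float64(0.018), np.float64(0.078))]
wrist z 0.0225 0.027 s [(np.float64(0.048), np.float64(0.123)), (np.float64(0.129), np.float64(0.138))]
wrist z 0.027 0.033 s [(np.float64(0.081), np.float64(0.084)), (np.float64(0.087), np.float64(0.09)), (np.float64(0.096), np.float64(0.108)), (np.float64(0.111), np.float64(0.123)), (np.float64(0.129), np.float64(0.138))]
wrist z 0.033 0.04 s [(np.float64(0.12), np.float64(0.129))]
38.025
```

View pics/n2.png

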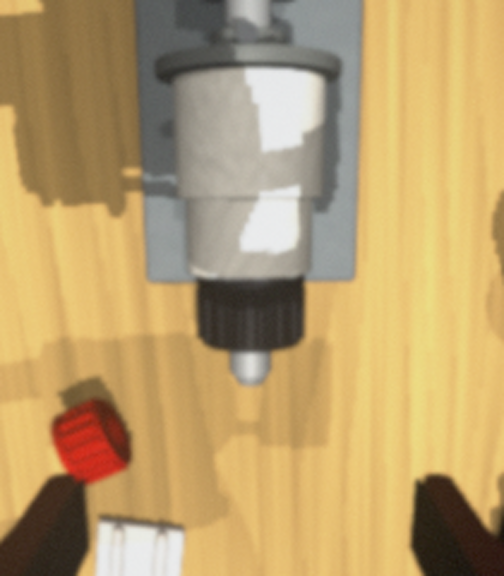

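The plate, at (248,60), the wide roll, the narrow roll and the cap, at (250,310), sit flush in a row, with the rod tip showing at (250,365). I'm handing it in.

```bash
python3 -c "
from bench import *
print(close_job())"
```

```text
the job is handed in; nothing more can be done
None
```

The label dispenser is loaded and handed in at about 38 s of robot time: wide roll against the guide plate, then the narrow roll, then the cap, each flush in the last picture and let go; the verdict was not shown to me.

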